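# Cover the test fixture and lock its quarter-turn fastener

### The arm

A 6-joint arm with a two-finger parallel gripper is mounted at the origin on the work surface. World frame = base frame: x ahead of the robot, y to its left, z up, the work surface at z = 0. Lengths are in mm, angles in degrees, forces in N, time in s.
With the tool pointing down it reaches from about 300 to 775 mm from the base axis. Payload 14.6 kg.
Tool frame: the origin (TCP) lies at the very end of the fingers, on their centre line; the grasp point (between the pads) lies 19 mm behind it (r.grip_depth is the z of the grasp point in the tool frame, in mm); z points along the fingers, y is the line along which they close (so a half turn about z gives the same grasp; the last joint's range is limited). The gripper opens to 94 mm and grips with 3 to 60 N. Pads are 16 mm wide; open, the fingers measure 119 mm over their backs; the gripper's body (75 mm by 177 mm) begins 78 mm behind the grasp point.
Start: joints at [-79.504, 17.183, 87.147, -0, 75.671, -3.816], TCP at [135.959, -532.921, 205.446] pointing down, gripper open.
Joint ranges: [-173.82, 173.82], [-45.26, 126.66], [13.44, 144.39], [-59.66, 239.66], [0, 175.72], [-146.38, 146.38]. Speed limits (degrees/s): [127.2, 127.2, 147.25, 180, 180, 180].

### API

Orientations are given as a 3x3 rotation matrix whose columns are the frame's x, y, z axes.
In Python, from bench import r, viewer gives the robot as it stands.
- The arm moves only by the tool jog_arm, never from a script. Its argument "plan" is a list of rows, each a list of 3 entries, a list of its own where there are three numbers: the opening, from 0 (shut) to 1 (fully open), then the shift along the tool's x, y, z in units of 40 mm (1.0 is 40 mm), then the turn, a rotation vector about the tool's x, y, z in units of 6 degrees (1.0 is 6 degrees). A call has 1 to 8 rows; each row shifts and turns the commanded pose from where the row before left it, along the tool's axes as they then stand; what a row does not reach is not made up. A row lasts 1/10 s, in which the tool goes at most 50 mm and 8.59 degrees, less where a joint would pass 70% of its speed; a pose out of reach is approached as far as the arm can. A call is refused whole if a number of a shift passes 1 or a number of a turn 1, either way. A call with a gripper value outside its range is refused whole. The fingers move at their own pace and stop on an object; "squeeze" is the grip in N (left out, the last holds). Time passes only in rows, so rows that do not move let the fingers close. It gives the time, the measured TCP pose, the force, the opening and the grip force at its end, in the units of the state.
- r.get_obs(): the state, without advancing time (a new reading comes with each control period).
- viewer.camera(name): name is "side" or "top" or "wrist"; returns (picture, depth): 400x640x3 uint8, blue, green, red; 400x640 float32, mm along the optical axis (not along the pixel's ray), 0 where there is no reading.
- viewer.calibration(name): a dict with "mtx" (3x3 intrinsics, pixels), "rvec" (rotation vector, rad) and "tvec" (3), from world to camera coordinates, as OpenCV has them. Camera axes: x right, y down, z forward; pixel columns grow to the right and rows downward; lengths in mm; the calibration is good to about 2 mm. The wrist camera is an equidistant fisheye: a pixel r from the principal point sees the ray r / f radians off the axis. A picture is of the moment at which its call begins: read the wrist's pose just before it. calibration takes no time and is no camera call; for the wrist camera it gives the pose at the moment of the call.
- r.close_job(): hands the job in; it is judged then, once.
The state is a dict: "clock": time; "joint_positions": joint angles; "joint_velocities": joint speeds; "effort": joint torques, N m; "tcp_pos": TCP position; "eef_rot": TCP orientation; "ft_force": force on the tool from outside, world axes, zero at the start; "wrist_torque": the same for the moment, N m; "grip_width": opening from 0.0 (shut) to 1.0 (fully open); "grasp_force": force on a finger pad.
Only numpy, scipy, OpenCV 4.12 (cv2) and the standard library are available. Lean on these libraries where they do the work, as an engineer would, in place of code of your own. Each camera call takes 0.05 s, during which the arm holds its last target. There are 200 camera calls.

### The job

Put the loose aluminium cover plate on the blue sample fixture, over its red wing and the two dowel pins, so that it lies flat and fully home. Then turn the red wing clockwise about a quarter turn until it drops into its locked detent, and leave it there: the exact angle differs between fixtures, so find it by feel, pressing and turning gently and never forcing the fastener. Do not disturb the sample tray, the caliper case or the gauge stand.

Things in the scene. Friction and masses are not known exactly. Their poses are not given: they have to be found in the camera images.
- fixture: Fixed blue housing 110 (x) x 200 (y) x 45 (z) mm. Origin: centre of its underside, on the bench; z up. Two 8 mm steel dowels with tapered tops stand 13 mm above its top face at x = +28 and -28, y = +18 mm. The fastener's axis is at x = 0, y = -35 mm. The dark sample ring in its top face needs no handling.
- cover: Loose aluminium plate 80 (x) x 170 (y) x 8 (z) mm, about 0.2 kg, flat on the bench, right way up. Origin: centre of its underside. Slot 52 (x) x 18 (y) mm at x = 0, y = -35 mm for the wing; two 11 mm holes at x = +28 and -28, y = +18 mm for the dowels. A black grip bar stands on it (cover_grip).
- deck (a point): Centre of the fixture's top face, 45 mm above the bench, axes as the fixture's. When the cover is fully home its origin lies here with the same axes (it fits only that way round); the dowels leave it 1.5 mm of play each way.
- cover_grip (a point): Point on the cover's black grip bar, 44 mm long (cover's x), 12 mm thick (cover's y), rising from 8 to 38 mm above the plate's underside, centred at the cover's x = 0, y = +50 mm; the point is 27 mm above the underside. Pinch it across the 12 mm, fingers closing along the cover's y.
- latch: Bushing of the fastener, fixed in the fixture's top face; the wing and its hidden cross pin belong to it. Origin: on the fastener axis at the top face, 45 mm above the bench; same yaw as the fixture; z up.
- wing_top (a point): Centre of the top of the red wing, on the fastener axis: a bar 44 mm long (point's x, white line), 12 mm thick, 30 mm tall. At the start it lies along the fixture's x, underside 13 mm and top 43 mm above the fixture's top face (5 and 35 mm above a seated cover's top). In the detent it is 4 mm lower, 1 mm clear of the cover.
- wing (a joint): Turn of the wing (rad), 0 at the start, growing clockwise seen from above, end stop at 2.2. The detent is a notch at some angle between 1.17 and 1.97 (a quarter turn give or take 23 degrees), different every time and not visible. It turns with under 0.3 N m and stays where it is left.
- wing_drop (a joint): Wing's downward travel (m): 0 while its hidden cross pin rides the level track (rigid under a push), 0.004 in the detent. A 5 N spring pulls it down, but a firm grip holds it up. Within about 0.04 rad of the notch's middle it drops in when let go, or when pushed down with about 5 N; after that, turning on forces it.
- tray: Bystander: cream foam-like sample tray 100 x 200 x 28 mm with eight dark discs, beyond the work. Origin: centre of its underside.
- case: Bystander: flat black caliper case 240 x 100 x 26 mm to the right of the work. Origin: centre of its underside.
- gauge: Bystander: dial gauge stand, blue base 100 x 130 x 22 mm, steel column up to 270 mm with a gauge at 190 mm, beyond the work on the left. Origin: centre of its underside.
There are look-alikes about, which are no part of the job. What is shaped like the cover but brown or yellow is not meant.

How it is judged:
By the outcome, as a careful person would: the job done as asked, in the order asked, and still so for the second after the job is handed in, with the robot touching nothing.
It also fails if it takes over 72 s, if anything falls off the work surface, if the arm or the gripper's body presses on something with over 40 N, if the wrist force passes 120 N, or if a joint passes its speed limit or range.

## Working session

There is one attempt and no reset: what is moved stays moved. The work goes in short steps, Python scripts to look and compute and a tool call to move; the robot and the scene stay as the last step left them, time stands still between calls to the robot, and variables do not carry over. Pictures are saved under pics/ and viewed, at most 10 in all, crops included, and the job is handed in when it is done.

Besides the shell and the picture viewer there is one more tool, called after ">>>" by a JSON object that holds its "api" and its "payload". jog_arm: Moves the arm, as the interface text tells. Its arguments: {"type":"object","properties":{"plan":{"type":"array"},"squeeze":{"type":"number"}},"required":["plan"]}

```bash
ls; mkdir -p pics; python3 - <<'E'
from bench import r,viewer
import cv2,numpy as np
for n in("top","side"):
    p,d=viewer.camera(n); cv2.imwrite(f"pics/{n}0.png",p); np.save(f"{n}0.npy",d)
    c=viewer.calibration(n); print(n,c["mtx"].tolist(),np.ravel(c["rvec"]),np.ravel(c["tvec"]))
o=r.get_obs(); print(o["clock"],o["tcp_pos"],o["eef_rot"],r.grip_depth,o["grip_width"])
E
```

```text
pics
top [[383.9455155950576, 0.0, 321.14038810343027], [0.0, 383.9455155950576, 200.0026454786745], [0.0, 0.0, 1.0]] [ 2.11464877 -2.11988006  0.19082805] [ -28.88421341  559.38565034 1030.74053637]
side [[487.1853671153251, 0.0, 323.1702459047148], [0.0, 487.1853671153251, 200.20519885078778], [0.0, 0.0, 1.0]] [ 0.11796795 -2.8936808   1.19386797] [ 524.99284094  126.74654017 1441.81006768]
0.1 [ 135.89746667 -532.70995238  204.96161706] [[ 9.68957761e-01  2.47226196e-01 -2.55283538e-04]
 [ 2.47226327e-01 -9.68957268e-01  9.77346510e-04]
 [-5.73318016e-06 -1.01012030e-03 -9.99999490e-01]] -18.8 1.000686815518877
```

View pics/top0.png

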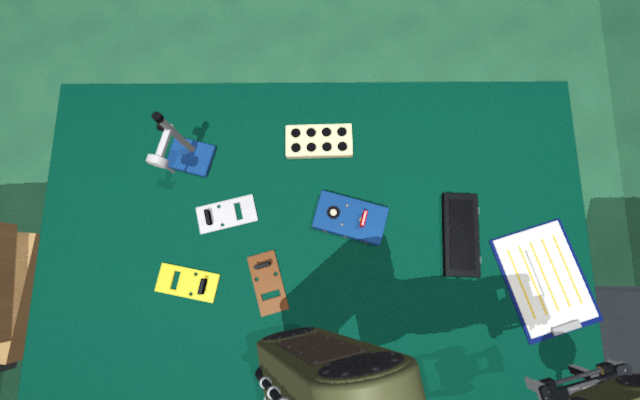

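View pics/side0.png

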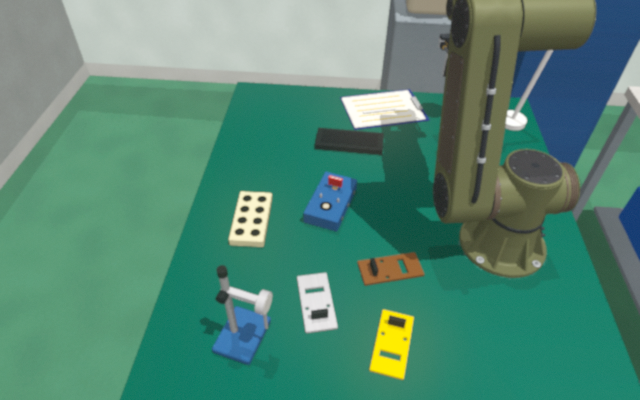

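The top view shows three plates shaped like the cover: silver at (227,214), yellow at (187,283) and brown at (267,283). The silver one fits "aluminium", and brown and yellow are ruled out. The blue fixture is at (350,217), with its red wing at (363,217). The gauge base at (192,157) is also blue. I'll measure the cover and fixture and confirm in a crop.

```bash
cat > h.py <<'E'
import cv2,numpy as np
from bench import r,viewer
def cast(cal,uv,z,fish=False):
    uv=np.atleast_2d(np.float64(uv)); K=cal["mtx"]; R,_=cv2.Rodrigues(np.float64(cal["rvec"])); t=np.ravel(cal["tvec"])
    n=(uv-K[:2,2])/[K[0,0],K[1,1]]
    if fish:
        th=np.linalg.norm(n,axis=1,keepdims=True); d=np.c_[n*np.sin(th)/np.maximum(th,1e-9),np.cos(th)]
    else: d=np.c_[n,np.ones(len(n))]
    C=-R.T@t; D=d@R
    return C+D*((z-C[2])/D[:,2:])
def blob(m,box,k=0):
    x0,y0,x1,y1=box; q=np.zeros(m.shape,np.uint8); q[y0:y1,x0:x1]=m[y0:y1,x0:x1].astype(np.uint8)
    if k: q=cv2.morphologyEx(q,cv2.MORPH_CLOSE,np.ones((k,k),np.uint8))
    return max(cv2.findContours(q,cv2.RETR_EXTERNAL,cv2.CHAIN_APPROX_NONE)[0],key=cv2.contourArea)
def rect(P):
    (c,s,a)=cv2.minAreaRect(np.float32(P[:,:2])); b=cv2.boxPoints((c,s,a)); e=[b[1]-b[0],b[2]-b[1]]
    l=max(e,key=np.linalg.norm); return np.round(c,1),np.round(s,1),round(np.degrees(np.arctan2(l[1],l[0]))%180,2)
E
python3 - <<'E'
from h import *
p=cv2.imread("pics/top0.png"); d=np.load("top0.npy"); c=viewer.calibration("top")
h=cv2.cvtColor(p,cv2.COLOR_BGR2HSV); H,S,V=[h[...,i].astype(int) for i in range(3)]
def go(n,m,box,z,k=0):
    b=blob(m,box,k)[:,0]; P=cast(c,b,z); print(n,rect(P),"imgc",b.mean(0))
go("cover",(S<60)&(V>110),(190,185,265,240),8,9)
go("grip",(V<60),(200,203,217,230),38)
go("fixture",(H>100)&(H<125)&(S>110),(305,180,395,250),45,9)
red=((H<8)|(H>172))&(S>120)
go("wing",red,(345,195,385,240),88)
cv2.imwrite("pics/crop1.png",cv2.resize(p[180:255,185:400],None,fx=3.6,fy=3.6,interpolation=cv2.INTER_CUBIC))
C=-cv2.Rodrigues(c["rvec"])[0].T@np.ravel(c["tvec"]);print("cam",C)
print(cast(c,[[227,214]],8),cast(c,[[192,157],[461,235],[320,140]],25), d[214,227],d[217,380],d[300,400])
E
```

```text
cover (array([528.4, 248.6]), array([ 84.1, 173.4]), np.float32(103.65)) imgc [226.20606061 213.71515152]
grip (array([514.3, 289.3]), array([40.6, 11.4]), np.float32(3.13)) imgc [208.87878788 217.54545455]
fixture (array([ 511.3, -111.4]), array([198.7, 113. ]), np.float32(74.63)) imgc [350.2097561  217.29756098]
wing (array([ 503.1, -141.5]), array([ 9.4, 44.9]), np.float32(171.21)) imgc [361.80555556 218.38888889]
cam [ 354.81810968  -40.88314537 1117.41010125]
[[527.17788352 246.04182282   8.        ]] [[ 696.17224846  353.61661969   25.        ]
 [ 462.23521682 -426.62549093   25.        ]
 [ 747.23847002  -26.85195173   25.        ]] 1125.8182 1080.6992 1081.1849
```

View pics/crop1.png

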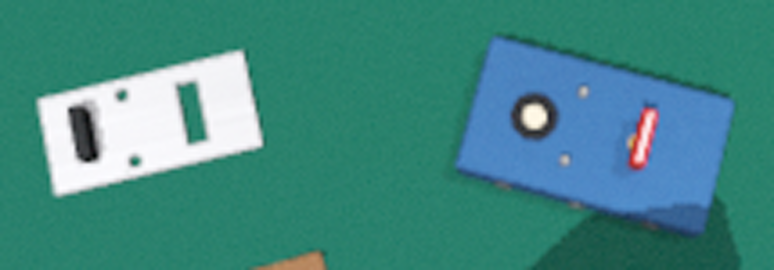

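The crop confirms the silver plate, with its bar at (85,133), holes at (122,95) and (135,160), and slot at (191,112). The fixture has its ring at (534,117), dowels at (584,91) and (565,159), and the red wing at (643,138). The sizes agree with those given: 84x173 and 113x199 mm. Next I work out the transfer to above the grip, turning the tool half a turn so that joint 6 has range for the wing later.

```bash
cat >> h.py <<'E'
def steps(targets,o=None):
    """targets: (xyz, y-axis angle deg, rows); prints tool-axis rows"""
    o=o or r.get_obs(); p=np.array(o["tcp_pos"]); R=np.array(o["eef_rot"]); y=np.degrees(np.arctan2(R[1,1],R[0,1]))
    y=getattr(steps,"y0",y)
    for q,yt,n in targets:
        q=np.array(q,float); out=[]
        for i in range(n):
            a=np.radians(y); Y=np.array([np.cos(a),np.sin(a),0]); Z=np.array([0,0,-1.]); X=np.cross(Y,Z)
            T=np.c_[X,Y,Z]; s=np.round(T.T@((q-p)/(n-i))/40,2); w=round(-(yt-y)/(n-i)/6,2)
            p=p+T@s*40; y-=w*6; out.append([s.tolist(),w])
        print(out)
    print("end",p.round(1),round(y,2))
E
python3 -c "
from h import *
steps([((440,-150,205),20,16),((517,270,190),103.65,14)])"
```

```text
[[[0.61, -0.46, -0.0], np.float64(-1.0)], [[0.65, -0.4, -0.0], np.float64(-1.0)], [[0.69, -0.33, -0.0], np.float64(-1.0)], [[0.72, -0.25, -0.0], np.float64(-1.0)], [[0.74, -0.17, -0.0], np.float64(-1.0)], [[0.76, -0.1, -0.0], np.float64(-1.0)], [[0.76, -0.02, -0.0], np.float64(-0.99)], [[0.76, 0.06, -0.0], np.float64(-1.0)], [[0.75, 0.14, -0.0], np.float64(-0.99)], [[0.73, 0.22, -0.0], np.float64(-1.0)], [[0.71, 0.3, -0.0], np.float64(-0.99)], [[0.67, 0.37, -0.0], np.float64(-1.0)], [[0.63, 0.44, -0.0], np.float64(-0.99)], [[0.58, 0.5, -0.0], np.float64(-1.0)], [[0.52, 0.55, -0.0], np.float64(-0.99)], [[0.47, 0.61, -0.0], np.float64(-1.0)]]
[[[0.66, 0.39, 0.03], np.float64(-1.0)], [[0.61, 0.45, 0.03], np.float64(-1.0)], [[0.56, 0.51, 0.03], np.float64(-0.99)], [[0.51, 0.57, 0.03], np.float64(-1.0)], [[0.44, 0.62, 0.03], np.float64(-0.99)], [[0.38, 0.66, 0.02], np.float64(-1.0)], [[0.31, 0.7, 0.03], np.float64(-0.99)], [[0.23, 0.73, 0.02], np.float64(-1.0)], [[0.16, 0.75, 0.03], np.float64(-0.99)], [[0.08, 0.76, 0.02], np.float64(-1.0)], [[-0.0, 0.76, 0.03], np.float64(-0.99)], [[-0.08, 0.76, 0.02], np.float64(-1.0)], [[-0.16, 0.74, 0.03], np.float64(-0.99)], [[-0.24, 0.72, 0.02], np.float64(-1.0)]]
end [517.1 270.  190.2] 103.65
```

>>> {"api": "jog_arm", "payload": {"plan": [[1,[0.61,-0.46,0],[0,0,-1]],[1,[0.65,-0.4,0],[0,0,-1]],[1,[0.69,-0.33,0],[0,0,-1]],[1,[0.72,-0.25,0],[0,0,-1]],[1,[0.74,-0.17,0],[0,0,-1]],[1,[0.76,-0.1,0],[0,0,-1]],[1,[0.76,-0.02,0],[0,0,-1]],[1,[0.76,0.06,0],[0,0,-1]]]}}

```text
clock: 0.9
tcp_pos: [287.9, -340.3, 205.3]
eef_rot: [[0.461, 0.887, -0.0], [0.887, -0.461, 0.0], [0.0, -0.0, -1.0]]
ft_force: [-0.1, 0.0, 0.2]
grip_width: 1.0
grasp_force: 0.0
```

>>> {"api": "jog_arm", "payload": {"plan": [[1,[0.75,0.14,0],[0,0,-1]],[1,[0.73,0.22,0],[0,0,-1]],[1,[0.71,0.3,0],[0,0,-1]],[1,[0.67,0.37,0],[0,0,-1]],[1,[0.63,0.44,0],[0,0,-1]],[1,[0.58,0.5,0],[0,0,-1]],[1,[0.52,0.55,0],[0,0,-1]],[1,[0.47,0.61,0],[0,0,-1]]]}}

```text
clock: 1.7
tcp_pos: [440.1, -148.4, 205.3]
eef_rot: [[-0.351, 0.936, -0.0], [0.936, 0.351, 0.0], [0.0, -0.0, -1.0]]
ft_force: [0.5, -1.1, -0.2]
grip_width: 1.0
grasp_force: 0.0
```

>>> {"api": "jog_arm", "payload": {"plan": [[1,[0.66,0.39,0.03],[0,0,-1]],[1,[0.61,0.45,0.03],[0,0,-1]],[1,[0.56,0.51,0.03],[0,0,-1]],[1,[0.51,0.57,0.03],[0,0,-1]],[1,[0.44,0.62,0.03],[0,0,-1]],[1,[0.38,0.66,0.03],[0,0,-1]],[1,[0.31,0.7,0.03],[0,0,-1]],[1,[0.23,0.73,0.03],[0,0,-1]]]}}

```text
clock: 2.5
tcp_pos: [482.0, 91.9, 195.6]
eef_rot: [[-0.931, 0.366, -0.0], [0.366, 0.931, -0.0], [0.0, -0.0, -1.0]]
ft_force: [-0.3, -0.6, 1.3]
grip_width: 1.003
grasp_force: 0.0
```

>>> {"api": "jog_arm", "payload": {"plan": [[1,[0.16,0.75,0.03],[0,0,-1]],[1,[0.08,0.76,0.03],[0,0,-1]],[1,[0,0.76,0.03],[0,0,-1]],[1,[-0.08,0.76,0.03],[0,0,-1]],[1,[-0.16,0.74,0.03],[0,0,-1]],[1,[-0.24,0.72,0.03],[0,0,-1]],[1,[0,0,0],[0,0,0]],[1,[0,0,0],[0,0,0]]]}}

```text
clock: 3.3
tcp_pos: [512.9, 270.9, 188.1]
eef_rot: [[-0.969, -0.247, -0.001], [-0.247, 0.969, -0.001], [0.001, -0.0, -1.0]]
ft_force: [-0.8, -0.0, -0.0]
grip_width: 1.0
grasp_force: 0.0
```

```bash
python3 - <<'E'
from h import *
o=r.get_obs(); c=viewer.calibration("wrist"); p,d=viewer.camera("wrist"); cv2.imwrite("pics/w1.png",p)
import pickle; pickle.dump((o,c,d),open("w1.pkl","wb"))
print(o["clock"],o["tcp_pos"],o["joint_positions"],np.degrees(np.arctan2(o["eef_rot"][1][1],o["eef_rot"][0][1])),o["ft_force"],c["mtx"].tolist())
E
```

```text
3.3 [512.89228432 270.93688382 188.05382738] [ 2.42319833e+01  2.18498131e+01  8.32738913e+01 -9.32312555e-03
  7.49404924e+01 -8.00643652e+01] 104.2987866076689 [-0.76730374 -0.0289635  -0.02390673] [[309.70691628693146, 0.0, 320.10817373751917], [0.0, 309.70691628693146, 193.44949537354452], [0.0, 0.0, 1.0]]
```

View pics/w1.png

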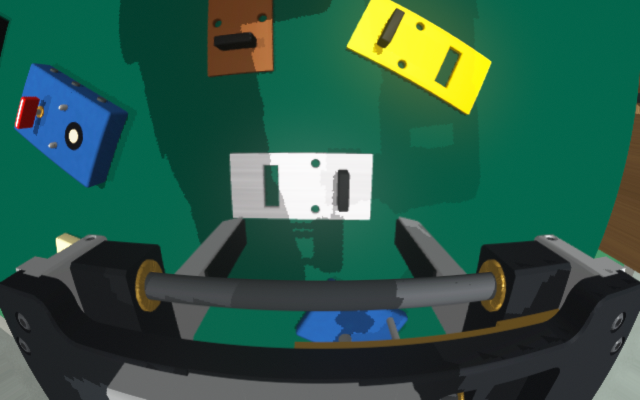

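The wrist view shows the silver cover at (301,186), with its grip bar at (343,190), slot at (271,185) and holes at (315,163) and (315,209). The fixture is at the left, at (75,125). I'll measure the cover from here.

```bash
python3 - <<'E'
from h import *
import pickle
o,c,d=pickle.load(open("w1.pkl","rb")); p=cv2.imread("pics/w1.png")
h=cv2.cvtColor(p,cv2.COLOR_BGR2HSV); H,S,V=[h[...,i].astype(int) for i in range(3)]
b=blob((S<60)&(V>90),(222,145,382,226),15)[:,0]; print("cover",rect(cast(c,b,8,True)))
b=blob((V<50),(330,165,358,216))[:,0]; print(b.min(0),b.max(0)); P=cast(c,b,38,True); print("grip",rect(P))
for box in((305,155,325,172),(305,201,325,217),(258,160,286,212)):
    m=(S>100); b=blob(m,box)[:,0]; print("hole",rect(cast(c,b,8,True)))
print("depths",d[186,240],d[190,343],"cam",-cv2.Rodrigues(c["rvec"])[0].T@np.ravel(c["tvec"]))
E
```

```text
cover (array([534.1, 241.9]), array([ 90.8, 186. ]), np.float32(104.45))
[339 171] [346 174]
grip (array([495. , 289.3]), array([3.3, 7.6]), np.float32(105.03))
hole (array([496.6, 258.6]), array([7.1, 7. ]), np.float32(14.3))
hole (array([550.1, 272.1]), array([6.1, 6.2]), np.float32(150.34))
hole (array([535.3, 214.2]), array([46.7, 14.5]), np.float32(12.83))
depths 367.80423 336.3959 cam [447.52671413 252.64966859 366.54083659]
```

Holes and slot give a cover centre of (527.6,248.1) and a y axis at 103.9°, which agrees with the top view within 1 mm. The slot-to-hole distance is 52.5 mm against 53 true. So the grip is at (515.6,296.6).

```bash
python3 -c "
from h import *
steps([((515.6,296.6,90),103.9,3),((515.6,296.6,11),103.9,3)])"
```

```text
[[[-0.07, 0.21, 0.82], np.float64(0.02)], [[-0.08, 0.2, 0.82], np.float64(0.02)], [[-0.07, 0.21, 0.82], np.float64(0.02)]]
[[[-0.0, 0.0, 0.66], np.float64(-0.0)], [[-0.0, 0.0, 0.66], np.float64(-0.0)], [[-0.0, 0.0, 0.65], np.float64(-0.0)]]
end [515.5 296.6  11.1] 103.88
```

>>> {"api": "jog_arm", "payload": {"plan": [[0.5,[-0.07,0.21,0.82],[0,0,0.02]],[0.5,[-0.08,0.2,0.82],[0,0,0.02]],[0.5,[-0.07,0.21,0.82],[0,0,0.02]],[0.5,[0,0,0.66],[0,0,0]],[0.5,[0,0,0.5],[0,0,0]],[0.5,[0,0,0.4],[0,0,0]],[0.5,[0,0,0.3],[0,0,0]],[0.5,[0,0,0.1],[0,0,0]]], "squeeze": 40}}

```text
clock: 4.15
tcp_pos: [515.5, 296.5, 11.1]
eef_rot: [[-0.971, -0.24, -0.001], [-0.24, 0.971, -0.0], [0.001, -0.0, -1.0]]
ft_force: [0.3, 0.6, -0.4]
grip_width: 0.503
grasp_force: 0.0
```

>>> {"api": "jog_arm", "payload": {"plan": [[0.5,[0,0,0],[0,0,0]],[0.5,[0,0,0],[0,0,0]]]}}

```text
clock: 4.35
tcp_pos: [516.1, 297.2, 12.7]
eef_rot: [[-0.971, -0.241, 0.001], [-0.241, 0.971, 0.001], [-0.001, 0.0, -1.0]]
ft_force: [-0.6, -0.7, 0.4]
grip_width: 0.504
grasp_force: 0.0
```

>>> {"api": "jog_arm", "payload": {"plan": [[0,[0,0,0],[0,0,0]],[0,[0,0,0],[0,0,0]],[0,[0,0,0],[0,0,0]],[0,[0,0,0],[0,0,0]],[0,[0,0,0],[0,0,0]],[0,[0,0,0],[0,0,0]]], "squeeze": 50}}

```text
clock: 4.95
tcp_pos: [515.7, 297.2, 12.0]
eef_rot: [[-0.971, -0.241, 0.0], [-0.241, 0.971, 0.0], [-0.0, 0.0, -1.0]]
ft_force: [-0.0, 0.2, 1.6]
grip_width: 0.126
grasp_force: 50.0
```

>>> {"api": "jog_arm", "payload": {"plan": [[0,[0,0,-0.1],[0,0,0]],[0,[0,0,-0.3],[0,0,0]],[0,[0,0,-0.6],[0,0,0]],[0,[0,0,-0.8],[0,0,0]],[0,[0,0,-0.8],[0,0,0]],[0,[0,0,-0.6],[0,0,0]],[0,[0,0,-0.3],[0,0,0]],[0,[0,0,0],[0,0,0]]]}}

```text
clock: 5.75
tcp_pos: [516.1, 297.3, 153.6]
eef_rot: [[-0.97, -0.241, 0.002], [-0.241, 0.97, 0.001], [-0.003, 0.001, -1.0]]
ft_force: [-0.0, 0.2, -3.1]
grip_width: 0.123
grasp_force: 50.0
```

```bash
python3 - <<'E'
from h import *
o=r.get_obs(); c=viewer.calibration("wrist"); p,d=viewer.camera("wrist"); cv2.imwrite("pics/w2.png",p)
import pickle; pickle.dump((o,c,d),open("w2.pkl","wb"))
print(o["clock"],o["tcp_pos"],o["ft_force"],o["grip_width"],o["wrist_torque"])
E
```

```text
5.75 [516.12801513 297.30085616 153.5663111 ] [-0.03635074  0.16961618 -3.06123999] 0.12296484943712364 [ 0.13762126 -0.14851589  0.05495335]
```

View pics/w2.png

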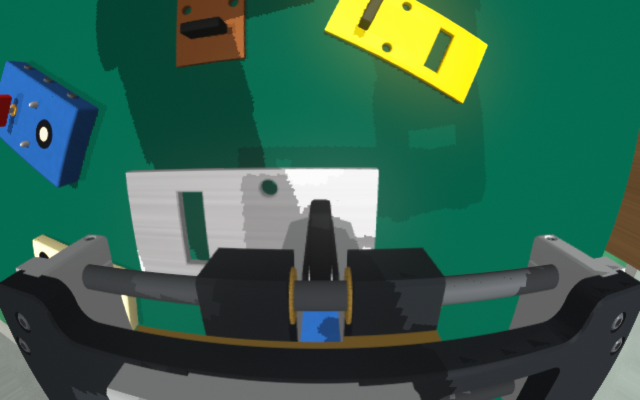

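The plate is held level with the bar between the fingers, its slot at (193,227) and one hole at (268,187). I'll measure where it sits in the grip, and the fixture's dowels and wing from the top view, while moving on.

```bash
python3 - <<'E'
from h import *
import pickle
o,c,d=pickle.load(open("w2.pkl","rb")); p=cv2.imread("pics/w2.png")
h=cv2.cvtColor(p,cv2.COLOR_BGR2HSV); H,S,V=[h[...,i].astype(int) for i in range(3)]
t=np.array(o["tcp_pos"]); R=np.array(o["eef_rot"]); zt=t[2]-12+8
for n,box in(("hole",(255,176,282,199)),("slot",(172,182,214,270))):
    b=blob((S>80)|(V<60),box)[:,0]; P=cast(c,b,zt,True); ce,s,a=rect(P); q=np.array([*ce,zt])
    print(n,b.min(0),b.max(0),ce,s,a,"tool",(R.T@(q-t)).round(1))
# far edge of plate (row ~170)
g=(S<60)&(V>90); e=np.array([[u,np.argmax(g[150:200,u])+150] for u in range(140,370,20)]); P=cast(c,e,zt,True)
print("edge tool",((P-t)@R).round(1).tolist())
print("depth plate",d[240,160], "cam z",(-cv2.Rodrigues(c["rvec"])[0].T@np.ravel(c["tvec"]))[2])
# fixture from top view, bright dowels
p=cv2.imread("pics/top0.png"); c=viewer.calibration("top"); h=cv2.cvtColor(p,cv2.COLOR_BGR2HSV)
for n,box in(("d1",(342,201,352,210)),("d2",(337,219,347,228))):
    x0,y0,x1,y1=box; w=np.clip(120-h[y0:y1,x0:x1,1].astype(float),0,None); yy,xx=np.mgrid[y0:y1,x0:x1]
    uv=[(w*xx).sum()/w.sum(),(w*yy).sum()/w.sum()]; print(n,np.round(uv,1),cast(c,[uv],55).round(1))
E
```

```text
hole [262 181] [276 193] [496.6 258.6] [7.5 8.6] 103.76 tool [ 28.3 -32.9   3.9]
slot [183 192] [213 269] [538.3 217.5] [54.9 17.5] 14.01 tool [ -2.3 -82.8   4. ]
edge tool [[40.4, -122.8, 3.8], [40.0, -106.5, 3.8], [40.3, -91.3, 3.8], [40.6, -77.0, 3.8], [40.4, -63.5, 3.9], [40.2, -50.5, 3.9], [40.1, -38.0, 3.9], [40.0, -25.8, 3.9], [39.9, -13.8, 3.9], [40.5, -1.8, 3.9], [40.0, 10.1, 3.9], [40.0, 22.1, 3.9]]
depth plate 196.80417 cam z 331.811989996197
d1 [346.6 205. ] [[ 544.4 -101.8   55. ]]
d2 [341.4 224. ] [[490.7 -86.5  55. ]]
```

The cover sits in the grip within 1 mm of nominal: its edge is at 40.2 (40 expected) and its hole at (28.3,-32.9) against (28,-32). Next I hover beyond the fixture in +x, so the wrist camera can see it unobstructed.

```bash
python3 -c "
from h import *
steps([((632,-92,190),74.6,12)])"
```

```text
[[[-0.04, -0.85, -0.08], np.float64(0.41)], [[-0.08, -0.84, -0.08], np.float64(0.41)], [[-0.11, -0.84, -0.08], np.float64(0.41)], [[-0.15, -0.83, -0.08], np.float64(0.41)], [[-0.18, -0.83, -0.08], np.float64(0.41)], [[-0.22, -0.82, -0.08], np.float64(0.41)], [[-0.25, -0.81, -0.08], np.float64(0.41)], [[-0.29, -0.79, -0.08], np.float64(0.4)], [[-0.32, -0.78, -0.08], np.float64(0.41)], [[-0.36, -0.77, -0.08], np.float64(0.4)], [[-0.38, -0.75, -0.08], np.float64(0.41)], [[-0.42, -0.73, -0.07], np.float64(0.4)]]
end [632.  -91.9 189.8] 74.61
```

>>> {"api": "jog_arm", "payload": {"plan": [[0,[-0.04,-0.5,-0.08],[0,0,0.41]],[0,[-0.08,-0.84,-0.08],[0,0,0.41]],[0,[-0.11,-0.84,-0.08],[0,0,0.41]],[0,[-0.15,-0.83,-0.08],[0,0,0.41]],[0,[-0.18,-0.83,-0.08],[0,0,0.41]],[0,[-0.22,-0.82,-0.08],[0,0,0.41]],[0,[-0.25,-0.81,-0.08],[0,0,0.41]],[0,[-0.29,-0.79,-0.08],[0,0,0.4]]]}}

```text
clock: 6.6
tcp_pos: [589.5, 49.7, 175.7]
eef_rot: [[-0.995, 0.101, -0.003], [0.101, 0.995, -0.0], [0.003, -0.0, -1.0]]
ft_force: [0.2, 0.2, -3.5]
grip_width: 0.125
grasp_force: 50.0
```

>>> {"api": "jog_arm", "payload": {"plan": [[0,[-0.32,-0.78,-0.08],[0,0,0.41]],[0,[-0.36,-0.77,-0.08],[0,0,0.4]],[0,[-0.38,-0.75,-0.08],[0,0,0.41]],[0,[-0.42,-0.7,-0.07],[0,0,0.4]],[0,[0,-0.35,0],[0,0,0]],[0,[0,0,0],[0,0,0]],[0,[0,0,0],[0,0,0]]]}}

```text
clock: 7.3
tcp_pos: [624.7, -89.8, 188.8]
eef_rot: [[-0.964, 0.265, -0.002], [0.265, 0.964, 0.001], [0.002, 0.0, -1.0]]
ft_force: [1.8, -0.5, -2.6]
grip_width: 0.123
grasp_force: 50.0
```

```bash
python3 - <<'E'
from h import *
o=r.get_obs(); c=viewer.calibration("wrist"); p,d=viewer.camera("wrist"); cv2.imwrite("pics/w3.png",p)
import pickle; pickle.dump((o,c,d),open("w3.pkl","wb"))
print(o["clock"],o["tcp_pos"],o["ft_force"],o["grip_width"],o["joint_positions"])
E
```

```text
7.3 [624.70172394 -89.82783774 188.82869356] [ 1.77628743 -0.52251385 -2.57509176] 0.12318893354589061 [-1.15139545e+01  2.84174937e+01  7.38196450e+01  1.61174374e-02
  7.78637005e+01 -8.61659282e+01]
```

View pics/w3.png

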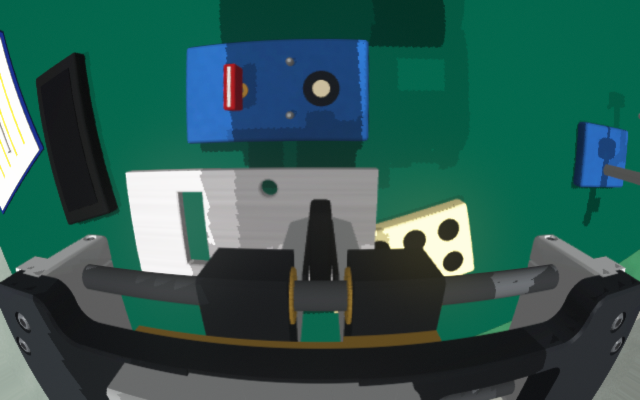

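The wrist view shows the fixture clear: dowels at (289,61) and (290,115), wing at (233,87), ring at (321,88). The held cover is below it in the picture.

```bash
python3 - <<'E'
from h import *
import pickle
o,c,d=pickle.load(open("w3.pkl","rb")); p=cv2.imread("pics/w3.png")
h=cv2.cvtColor(p,cv2.COLOR_BGR2HSV); H,S,V=[h[...,i].astype(int) for i in range(3)]
D=[]
for box in((281,54,298,69),(281,108,299,123)):
    b=blob(S<100,box)[:,0]; (u,v),s,a=cv2.minAreaRect(b); P=cast(c,[[u,v]],55); P=cast(c,[[u,v]],55,True)[0]; D.append(P); print("dowel",(u,v),s,P.round(1))
m=(D[0]+D[1])/2; e=D[1]-D[0]; print("mid",m.round(1),np.linalg.norm(e[:2]).round(1),np.degrees(np.arctan2(e[1],e[0])))
b=blob(((H<8)|(H>172))&(S>120)|(S<60)&(V>120),(218,58,243,114),3)[:,0]; print("wing",b.min(0),b.max(0),rect(cast(c,b,88,True)))
w=blob((S<70)&(V>110),(222,62,243,112))[:,0]; print("line",w.min(0),w.max(0),rect(cast(c,w,88,True)))
w=blob((S<70)&(V>110),(302,72,340,105))[:,0]; print("ring",rect(cast(c,w,45,True)))
b=blob((H>100)&(H<125)&(S>110),(180,30,375,150),25)[:,0]; P=cast(c,b,45,True); print("fixture",rect(P))
E
```

```text
dowel (289.25, 61.25) (7.77817440032959, 7.071067810058594) [492.3 -87.7  55. ]
dowel (289.5, 114.5) (7.0, 7.0) [ 545.1 -101.9   55. ]
mid [518.7 -94.8  55. ] 54.7 -15.054371917514613
wing [224  64] [242 109] (array([ 505.8, -142. ]), array([17.5, 43.1]), np.float32(164.7))
line [227  67] [230 106] (array([ 504.5, -146.1]), array([ 3. , 36.9]), np.float32(164.72))
ring (array([526.5, -64.6]), array([17.5, 16.9]), np.float32(74.73))
fixture (array([ 513.9, -112.1]), array([197. , 108.4]), np.float32(74.66))
```

All the fixture measurements agree: centre (513.9,-112.2), y axis at 74.7°, dowel spacing 54.7 against 56. The seat target for the TCP is therefore (527.2,-63.7), z ≈ 57.

```bash
python3 -c "
from h import *
steps([((527.2,-63.7,160),74.7,5),((527.2,-63.7,112),74.7,3)])"
```

```text
[[[0.51, -0.0, 0.15], np.float64(-0.0)], [[0.5, -0.01, 0.14], np.float64(-0.0)], [[0.51, -0.0, 0.15], np.float64(-0.0)], [[0.5, -0.01, 0.14], np.float64(-0.0)], [[0.51, -0.0, 0.15], np.float64(-0.0)]]
[[[-0.0, -0.0, 0.4], np.float64(-0.0)], [[-0.0, -0.0, 0.4], np.float64(-0.0)], [[-0.0, -0.0, 0.4], np.float64(-0.0)]]
end [527.1 -63.5 112. ] 74.68
```

>>> {"api": "jog_arm", "payload": {"plan": [[0,[0.3,0,0.1],[0,0,0]],[0,[0.5,0,0.15],[0,0,0]],[0,[0.6,0,0.15],[0,0,0]],[0,[0.6,0,0.15],[0,0,0]],[0,[0.4,0,0.2],[0,0,0]],[0,[0.13,-0.02,0.4],[0,0,0]],[0,[0,0,0.4],[0,0,0]],[0,[0,0,0.3],[0,0,0]]]}}

```text
clock: 8.15
tcp_pos: [527.1, -63.3, 115.1]
eef_rot: [[-0.965, 0.264, -0.0], [0.264, 0.965, 0.0], [0.0, 0.0, -1.0]]
ft_force: [-0.6, 0.9, -3.0]
grip_width: 0.124
grasp_force: 50.0
```

>>> {"api": "jog_arm", "payload": {"plan": [[0,[0,0,0],[0,0,0]],[0,[0,0,0],[0,0,0]]]}}

```text
clock: 8.35
tcp_pos: [527.7, -64.1, 116.2]
eef_rot: [[-0.964, 0.265, 0.0], [0.265, 0.964, -0.0], [-0.0, 0.0, -1.0]]
ft_force: [0.6, 0.5, -1.6]
grip_width: 0.126
grasp_force: 50.0
```

```bash
python3 -c "
from h import *
O=[r.get_obs() for _ in range(1)][0]; print(O['tcp_pos'],O['ft_force'])
steps([((527.2,-63.7,112),74.7,1)])
p,d=viewer.camera('wrist'); q,_=viewer.camera('top'); 
cv2.imwrite('pics/w4.png',np.hstack([p[120:300,100:420],cv2.resize(q[170:260,290:410],(240,180),interpolation=cv2.INTER_CUBIC)]))"
```

```text
[527.68457429 -64.12233369 116.1622659 ] [ 0.63725741  0.49347406 -1.57680987]
[[[0.01, 0.01, 0.1], np.float64(-0.01)]]
end [527.4 -63.6 112.2] 74.71
```

View pics/w4.png

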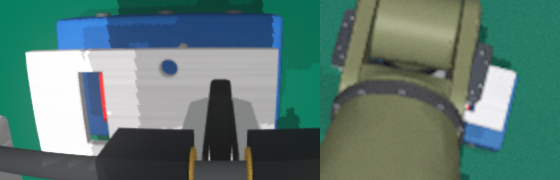

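The wing shows through the slot. I descend over the wing and stop just above the dowel tops (TCP z ≈ 72).

>>> {"api": "jog_arm", "payload": {"plan": [[0,[0,0,0.2],[0,0,0]],[0,[0,0,0.2],[0,0,0]],[0,[0,0,0.2],[0,0,0]],[0,[0,0,0],[0,0,0]]]}}

```text
clock: 8.85
tcp_pos: [526.8, -64.4, 90.4]
eef_rot: [[-0.964, 0.265, -0.002], [0.265, 0.964, 0.0], [0.002, -0.0, -1.0]]
ft_force: [0.2, 0.2, -3.1]
grip_width: 0.127
grasp_force: 50.0
```

>>> {"api": "jog_arm", "payload": {"plan": [[0,[0,0,0.2],[0,0,0]],[0,[0,0,0.15],[0,0,0]],[0,[0,0,0.15],[0,0,0]],[0,[0,0,0],[0,0,0]]]}}

```text
clock: 9.25
tcp_pos: [527.0, -64.4, 70.9]
eef_rot: [[-0.964, 0.265, -0.001], [0.265, 0.964, 0.0], [0.001, -0.0, -1.0]]
ft_force: [-0.8, -0.2, -3.1]
grip_width: 0.121
grasp_force: 50.0
```

>>> {"api": "jog_arm", "payload": {"plan": [[0,[0,0,0.06],[0,0,0]],[0,[0,0,0.06],[0,0,0]],[0,[0,0,0],[0,0,0]]]}}

```text
clock: 9.55
tcp_pos: [527.4, -64.2, 67.1]
eef_rot: [[-0.964, 0.265, -0.0], [0.265, 0.964, 0.0], [0.0, 0.0, -1.0]]
ft_force: [-2.8, 3.5, 0.1]
grip_width: 0.126
grasp_force: 50.0
```

>>> {"api": "jog_arm", "payload": {"plan": [[0,[0,0,0.06],[0,0,0]],[0,[0,0,0.04],[0,0,0]],[0,[0,0,0],[0,0,0]]]}}

```text
clock: 9.85
tcp_pos: [527.0, -63.6, 63.2]
eef_rot: [[-0.964, 0.266, -0.001], [0.266, 0.964, 0.002], [0.001, 0.001, -1.0]]
ft_force: [-3.4, 8.5, -3.5]
grip_width: 0.121
grasp_force: 50.0
```

Contact forces push the plate towards fixture +y and −x, so I ease it that way and go on down.

>>> {"api": "jog_arm", "payload": {"plan": [[0,[0.015,0.02,0],[0,0,0]],[0,[0,0,0.03],[0,0,0]],[0,[0,0,0.03],[0,0,0]],[0,[0,0,0],[0,0,0]]]}}

```text
clock: 10.25
tcp_pos: [526.8, -63.2, 60.5]
eef_rot: [[-0.964, 0.265, -0.001], [0.265, 0.964, 0.001], [0.001, 0.0, -1.0]]
ft_force: [-3.7, 5.3, -0.1]
grip_width: 0.125
grasp_force: 50.0
```

>>> {"api": "jog_arm", "payload": {"plan": [[0,[0,0,0.04],[0,0,0]],[0,[0,0,0.03],[0,0,0]],[0,[0,0,0],[0,0,0]]]}}

```text
clock: 10.55
tcp_pos: [526.7, -63.1, 57.7]
eef_rot: [[-0.964, 0.265, -0.001], [0.265, 0.964, 0.001], [0.001, 0.0, -1.0]]
ft_force: [-3.7, 5.6, -0.0]
grip_width: 0.124
grasp_force: 50.0
```

>>> {"api": "jog_arm", "payload": {"plan": [[0,[0.01,0.01,0.02],[0,0,0]],[0,[0,0,0.02],[0,0,0]],[0,[0,0,0],[0,0,0]]]}}

```text
clock: 10.85
tcp_pos: [526.7, -63.0, 56.9]
eef_rot: [[-0.964, 0.265, -0.0], [0.265, 0.964, 0.0], [0.0, 0.0, -1.0]]
ft_force: [-9.0, 4.6, 9.8]
grip_width: 0.126
grasp_force: 50.0
```

Fz has risen at TCP z 56.9 (57 expected), so the cover is seated. I release it.

>>> {"api": "jog_arm", "payload": {"plan": [[0.45,[0,0,0],[0,0,0]],[0.45,[0,0,0],[0,0,0]],[0.45,[0,0,0],[0,0,0]],[0.45,[0,0,0],[0,0,0]],[0.45,[0,0,-0.3],[0,0,0]],[0.45,[0,0,-0.7],[0,0,0]],[0.45,[0,0,-0.8],[0,0,0]],[0.45,[0,0,-0.7],[0,0,0]]]}}

```text
clock: 11.65
tcp_pos: [527.0, -63.1, 158.7]
eef_rot: [[-0.964, 0.265, 0.001], [0.265, 0.964, -0.0], [-0.001, 0.0, -1.0]]
ft_force: [0.3, 0.5, -0.5]
grip_width: 0.448
grasp_force: 0.0
```

>>> {"api": "jog_arm", "payload": {"plan": [[0.45,[-0.6,-0.5,-0.6],[0,0,0]],[0.45,[-0.6,-0.5,-0.4],[0,0,0]],[0.45,[0,-0.5,0],[0,0,0]],[0.45,[0,0,0],[0,0,0]],[0.45,[0,0,0],[0,0,0]]]}}

```text
clock: 12.15
tcp_pos: [557.0, -133.5, 196.6]
eef_rot: [[-0.964, 0.266, -0.0], [0.266, 0.964, 0.0], [0.0, 0.0, -1.0]]
ft_force: [-0.2, 0.0, -0.6]
grip_width: 0.453
grasp_force: 0.0
```

```bash
python3 - <<'E'
from h import *
o=r.get_obs(); c=viewer.calibration("wrist"); p,d=viewer.camera("wrist"); cv2.imwrite("pics/w5.png",p)
import pickle; pickle.dump((o,c,d),open("w5.pkl","wb"))
print(o["clock"],o["tcp_pos"],o["ft_force"],o["grip_width"],o["joint_positions"])
E
```

```text
12.15 [ 556.97581918 -133.47149803  196.55575223] [-0.16456947  0.0373665  -0.56742728] 0.4525724005946577 [-1.71434965e+01  2.04894864e+01  8.39740218e+01  7.90345187e-03
  7.55396949e+01 -9.17165750e+01]
```

View pics/w5.png

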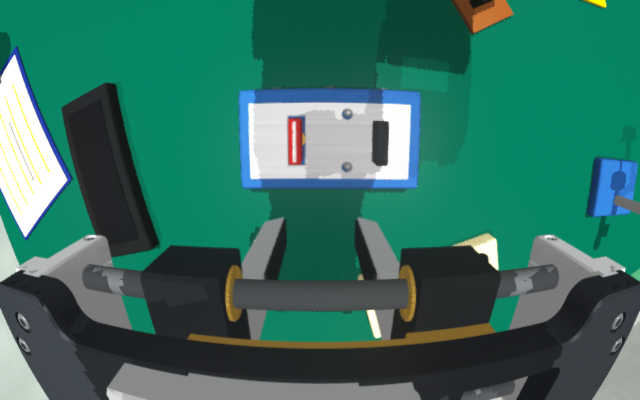

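The cover lies inside the blue border at (333,139). The dowels poke through at (347,114) and (347,167), and the wing stands in the slot at (296,141). I'll check flatness by depth and measure the wing.

```bash
python3 - <<'E'
from h import *
import pickle
o,c,d=pickle.load(open("w5.pkl","rb")); p=cv2.imread("pics/w5.png")
K=c["mtx"];R,_=cv2.Rodrigues(np.float64(c["rvec"]));t=np.ravel(c["tvec"])
def z(u,v):
    n=(np.array([u,v])-K[:2,2])/K[0,0]; th=np.linalg.norm(n); k=np.tan(th)/th
    D=np.median(d[v-1:v+2,u-1:u+2]); return (R.T@(np.array([n[0]*k,n[1]*k,1])*D-t)).round(1)
for q in((258,108),(258,172),(400,110),(402,172),(320,110),(320,170),(296,140),(246,140),(380,140)): print(q,z(*q))
h=cv2.cvtColor(p,cv2.COLOR_BGR2HSV); H,S,V=[h[...,i].astype(int) for i in range(3)]
w=((H<8)|(H>172))&(S>120)
b=blob(w,(280,110,312,170),5)[:,0]; print("wing",b.min(0),b.max(0),rect(cast(c,b,88,True)))
m=(S<70)&(V>110); b=blob(m,(291,118,300,163))[:,0]; print("line",b.min(0),b.max(0),rect(cast(c,b,88,True)))
steps([((504.6,-146,130),74.7,2),((504.6,-146,66),74.7,3)])
E
```

```text
(258, 108) [ 460.9 -176.3   52.5]
(258, 172) [ 526.1 -196.1   51.9]
(400, 110) [501.6 -32.9  51.6]
(402, 172) [566.9 -46.5  52.1]
(320, 110) [ 481.2 -114.8   52.1]
(320, 170) [ 541.8 -131.5   52.8]
(296, 140) [ 503.2 -144.    87. ]
(246, 140) [ 489.5 -200.4   44.3]
(380, 140) [524.1 -67.2  82.1]
wing [288 119] [301 164] (array([ 504.2, -145.6]), array([12.1, 42.1]), np.float32(164.2))
line [293 122] [295 161] (array([ 504.1, -146.1]), array([ 1.9, 36.4]), np.float32(164.02))
[[[0.59, -0.33, 0.83], np.float64(-0.01)], [[0.59, -0.33, 0.83], np.float64(-0.0)]]
[[[-0.0, 0.0, 0.53], np.float64(-0.0)], [[-0.0, 0.0, 0.54], np.float64(-0.0)], [[-0.0, 0.0, 0.53], np.float64(-0.0)]]
end [ 504.5 -146.    66. ] 74.67
```

The cover is flat and home: its top reads 52 ± 0.5 at all four corners and the fixture reads 44.3. The wing is at (504.4,-146), so I go to it.

>>> {"api": "jog_arm", "payload": {"plan": [[0.35,[0.59,-0.33,0.7],[0,0,0]],[0.35,[0.59,-0.33,0.7],[0,0,0]],[0.35,[0,0,0.5],[0,0,0]],[0.35,[0,0,0.5],[0,0,0]],[0.35,[0,0,0.5],[0,0,0]],[0.35,[0,0,0.36],[0,0,0]],[0.35,[0,0,0],[0,0,0]],[0.35,[0,0,0],[0,0,0]]]}}

```text
clock: 13.0
tcp_pos: [504.9, -146.1, 66.4]
eef_rot: [[-0.964, 0.265, 0.0], [0.265, 0.964, 0.0], [-0.0, 0.0, -1.0]]
ft_force: [-0.1, 0.3, -0.1]
grip_width: 0.349
grasp_force: 0.0
```

>>> {"api": "jog_arm", "payload": {"plan": [[0,[0,0,0],[0,0,0]],[0,[0,0,0],[0,0,0]],[0,[0,0,0],[0,0,0]],[0,[0,0,0],[0,0,0]],[0,[0,0,0],[0,0,0]],[0,[0,0,0],[0,0,0]]], "squeeze": 25}}

```text
clock: 13.6
tcp_pos: [505.4, -144.9, 66.5]
eef_rot: [[-0.964, 0.265, 0.002], [0.265, 0.964, 0.003], [-0.001, 0.003, -1.0]]
ft_force: [3.6, 15.0, 4.0]
grip_width: 0.127
grasp_force: 25.0
```

The wing sits about 1 mm further along tool +y. I centre on it before turning.

>>> {"api": "jog_arm", "payload": {"plan": [[0,[0,0.03,0],[0,0,0]],[0,[0,0,0],[0,0,0]]]}}

```text
clock: 13.8
tcp_pos: [505.5, -144.7, 66.5]
eef_rot: [[-0.964, 0.265, 0.001], [0.265, 0.964, 0.001], [-0.001, 0.001, -1.0]]
ft_force: [2.0, 8.7, 3.6]
grip_width: 0.127
grasp_force: 25.0
```

>>> {"api": "jog_arm", "payload": {"plan": [[0,[0,0,0],[0,0,0.5]],[0,[0,0,0],[0,0,0.5]],[0,[0,0,0],[0,0,0.5]],[0,[0,0,0],[0,0,0.5]],[0,[0,0,0],[0,0,0]]]}}

```text
clock: 14.3
tcp_pos: [505.4, -144.9, 66.5]
eef_rot: [[-0.887, 0.461, 0.001], [0.461, 0.887, 0.001], [-0.001, 0.001, -1.0]]
ft_force: [0.4, 6.8, 4.7]
grip_width: 0.125
grasp_force: 25.0
```

```bash
python3 -c "
from h import *
o=r.get_obs(); R=o['eef_rot']; print(o['tcp_pos'],np.degrees(np.arctan2(R[1][1],R[0][1])),o['ft_force'],o['wrist_torque'])"
```

```text
[ 505.39983189 -144.9102643    66.51309409] 62.51850713017878 [0.44119264 6.76951566 4.70041604] [ 1.20273545 -0.30505071  0.02114589]
```

>>> {"api": "jog_arm", "payload": {"plan": [[0,[0.014,0.027,0],[0,0,0.8]],[0,[0,0,0],[0,0,0.9]],[0,[0,0,0],[0,0,0.9]],[0,[0,0,0],[0,0,0.9]],[0,[0,0,0],[0,0,0.9]],[0,[0,0,0],[0,0,0.9]],[0,[0,0,0],[0,0,0.7]],[0,[0,0,0],[0,0,0]]]}}

```text
clock: 15.1
tcp_pos: [504.9, -145.2, 66.5]
eef_rot: [[-0.446, 0.895, 0.0], [0.895, 0.446, -0.002], [-0.002, -0.001, -1.0]]
ft_force: [-2.6, -5.4, 5.1]
grip_width: 0.13
grasp_force: 25.0
```

>>> {"api": "jog_arm", "payload": {"plan": [[0,[0,0,0],[0,0,0.8]],[0,[0,0,0],[0,0,0.5]],[0,[0,0,0],[0,0,0]]]}}

```text
clock: 15.4
tcp_pos: [504.8, -145.2, 66.5]
eef_rot: [[-0.321, 0.947, -0.0], [0.947, 0.321, -0.002], [-0.002, -0.001, -1.0]]
ft_force: [-4.7, -6.7, 4.4]
grip_width: 0.126
grasp_force: 25.0
```

```bash
cat > s.py <<'E'
from h import *
o=r.get_obs(); R=o['eef_rot']; print(o['clock'],o['tcp_pos'].round(2),'turned',(74.7-np.degrees(np.arctan2(R[1][1],R[0][1]))).round(2),o['ft_force'].round(1),o['wrist_torque'].round(2),round(o['grip_width'],3))
E
python3 s.py
```

```text
15.4 [ 504.8  -145.24   66.5 ] turned 55.99 [-4.7 -6.7  4.4] [-1.17  0.86  0.03] 0.126
```

>>> {"api": "jog_arm", "payload": {"plan": [[0,[-0.019,-0.022,0],[0,0,0.4]],[0,[0,0,0.03],[0,0,0.5]],[0,[0,0,0],[0,0,0.2]],[0,[0,0,0],[0,0,0]]]}}

```text
clock: 15.8
tcp_pos: [504.8, -145.6, 66.2]
eef_rot: [[-0.211, 0.977, 0.001], [0.977, 0.211, -0.001], [-0.001, 0.001, -1.0]]
ft_force: [-4.9, 0.5, 14.9]
grip_width: 0.132
grasp_force: 25.6
```

```bash
python3 s.py
```

```text
15.8 [ 504.81 -145.55   66.25] turned 62.5 [-4.9  0.5 14.9] [0.29 1.02 0.45] 0.132
```

>>> {"api": "jog_arm", "payload": {"plan": [[0,[0,0,-0.01],[0,0,0.25]],[0,[0,0,0],[0,0,0.25]],[0,[0,0,0],[0,0,0]]]}}

```text
clock: 16.1
tcp_pos: [504.7, -145.6, 66.3]
eef_rot: [[-0.16, 0.987, 0.001], [0.987, 0.16, -0.001], [-0.001, 0.001, -1.0]]
ft_force: [-4.1, 0.9, 12.2]
grip_width: 0.123
grasp_force: 25.0
```

```bash
python3 s.py
```

```text
16.1 [ 504.66 -145.58   66.31] turned 65.52 [-4.1  0.9 12.2] [0.19 0.84 0.3 ] 0.123
```

The push is about 12 N and holding. I step on in 2.4° steps, watching Fz.

>>> {"api": "jog_arm", "payload": {"plan": [[0,[0,0,0],[0,0,0.2]],[0,[0,0,0],[0,0,0.2]],[0,[0,0,0],[0,0,0]]]}}

```text
clock: 16.4
tcp_pos: [504.6, -145.6, 66.3]
eef_rot: [[-0.118, 0.993, 0.001], [0.993, 0.118, -0.001], [-0.001, 0.001, -1.0]]
ft_force: [-4.0, 1.1, 11.9]
grip_width: 0.132
grasp_force: 25.5
```

>>> {"api": "jog_arm", "payload": {"plan": [[0,[0,0,0],[0,0,0.2]],[0,[0,0,0],[0,0,0.2]],[0,[0,0,0],[0,0,0]]]}}

```text
clock: 16.7
tcp_pos: [504.6, -145.6, 66.3]
eef_rot: [[-0.077, 0.997, 0.001], [0.997, 0.077, -0.001], [-0.001, 0.001, -1.0]]
ft_force: [-5.7, 1.2, 12.5]
grip_width: 0.131
grasp_force: 25.1
```

>>> {"api": "jog_arm", "payload": {"plan": [[0,[0,0,0],[0,0,0.2]],[0,[0,0,0],[0,0,0.2]],[0,[0,0,0],[0,0,0]]]}}

```text
clock: 17.0
tcp_pos: [504.5, -145.6, 66.3]
eef_rot: [[-0.035, 0.999, 0.001], [0.999, 0.035, -0.001], [-0.001, 0.001, -1.0]]
ft_force: [-5.5, 1.4, 12.7]
grip_width: 0.127
grasp_force: 25.0
```

>>> {"api": "jog_arm", "payload": {"plan": [[0,[0,-0.01,0],[0,0,0.25]],[0,[0,0,0],[0,0,0.25]],[0,[0,0,0],[0,0,0]]]}}

```text
clock: 17.3
tcp_pos: [504.4, -145.6, 66.4]
eef_rot: [[0.018, 1.0, 0.001], [1.0, -0.018, -0.001], [-0.001, 0.001, -1.0]]
ft_force: [-2.8, 0.4, 11.5]
grip_width: 0.128
grasp_force: 25.0
```

>>> {"api": "jog_arm", "payload": {"plan": [[0,[0,0,0],[0,0,0.25]],[0,[0,0,0],[0,0,0.2]],[0,[0,0,0],[0,0,0]]]}}

```text
clock: 17.6
tcp_pos: [504.3, -145.6, 66.3]
eef_rot: [[0.065, 0.998, 0.001], [0.998, -0.065, -0.001], [-0.001, 0.001, -1.0]]
ft_force: [-3.8, 0.7, 12.5]
grip_width: 0.124
grasp_force: 25.0
```

>>> {"api": "jog_arm", "payload": {"plan": [[0,[0,0,0],[0,0,0.25]],[0,[0,0,0],[0,0,0.2]],[0,[0,0,0],[0,0,0]]]}}

```text
clock: 17.9
tcp_pos: [504.3, -145.6, 66.4]
eef_rot: [[0.112, 0.994, 0.001], [0.994, -0.112, -0.001], [-0.001, 0.001, -1.0]]
ft_force: [-4.0, 1.1, 12.0]
grip_width: 0.13
grasp_force: 25.0
```

>>> {"api": "jog_arm", "payload": {"plan": [[0,[0,0,0],[0,0,0.25]],[0,[0,0,0],[0,0,0.2]],[0,[0,0,0],[0,0,0]]]}}

```text
clock: 18.2
tcp_pos: [504.2, -145.6, 66.3]
eef_rot: [[0.158, 0.987, 0.001], [0.987, -0.158, -0.001], [-0.001, 0.001, -1.0]]
ft_force: [-4.3, 1.8, 12.6]
grip_width: 0.128
grasp_force: 25.0
```

>>> {"api": "jog_arm", "payload": {"plan": [[0,[0,0,0],[0,0,0.25]],[0,[0,0,0],[0,0,0.2]],[0,[0,0,0],[0,0,0]]]}}

```text
clock: 18.5
tcp_pos: [504.2, -145.6, 66.3]
eef_rot: [[0.205, 0.979, 0.001], [0.979, -0.205, -0.001], [-0.001, 0.001, -1.0]]
ft_force: [-5.1, 1.5, 12.7]
grip_width: 0.126
grasp_force: 25.1
```

>>> {"api": "jog_arm", "payload": {"plan": [[0,[0,-0.01,0],[0,0,0.25]],[0,[0,0,0],[0,0,0.2]],[0,[0,0,0],[0,0,0]]]}}

```text
clock: 18.8
tcp_pos: [504.0, -145.5, 66.3]
eef_rot: [[0.251, 0.968, 0.001], [0.968, -0.251, -0.001], [-0.0, 0.002, -1.0]]
ft_force: [-2.8, 0.7, 11.1]
grip_width: 0.124
grasp_force: 25.0
```

>>> {"api": "jog_arm", "payload": {"plan": [[0,[0,0,0],[0,0,0.25]],[0,[0,0,0],[0,0,0.2]],[0,[0,0,0],[0,0,0]]]}}

```text
clock: 19.1
tcp_pos: [504.0, -145.5, 66.4]
eef_rot: [[0.296, 0.955, 0.001], [0.955, -0.296, -0.001], [-0.0, 0.002, -1.0]]
ft_force: [-2.5, 0.9, 11.7]
grip_width: 0.124
grasp_force: 25.0
```

```bash
python3 s.py
```

```text
19.1 [ 504.03 -145.54   66.36] turned 91.91 [-2.5  0.9 11.7] [0.14 0.67 0.28] 0.124
```

>>> {"api": "jog_arm", "payload": {"plan": [[0,[0,0,0],[0,0,0.25]],[0,[0,0,0],[0,0,0.2]],[0,[0,0,0],[0,0,0]]]}}

```text
clock: 19.4
tcp_pos: [503.8, -145.4, 65.3]
eef_rot: [[0.341, 0.94, 0.001], [0.94, -0.341, -0.0], [-0.0, 0.001, -1.0]]
ft_force: [0.9, -0.8, 1.9]
grip_width: 0.128
grasp_force: 25.0
```

Fz fell from 11.7 to 1.9 N and the TCP sank 1 mm, so the pin has entered the notch at about 94.6°. I stop turning, follow it down gently, then let go.

>>> {"api": "jog_arm", "payload": {"plan": [[0,[0,0,0.025],[0,0,0]],[0,[0,0,0.025],[0,0,0]],[0,[0,0,0],[0,0,0]]]}}

```text
clock: 19.7
tcp_pos: [503.8, -145.4, 62.9]
eef_rot: [[0.34, 0.94, 0.001], [0.94, -0.34, -0.0], [-0.0, 0.001, -1.0]]
ft_force: [2.8, -2.9, -1.9]
grip_width: 0.128
grasp_force: 25.5
```

```bash
python3 s.py
```

```text
19.7 [ 503.77 -145.38   62.93] turned 94.59 [ 2.8 -2.9 -1.9] [-0.68 -0.63 -0.5 ] 0.128
```

>>> {"api": "jog_arm", "payload": {"plan": [[0.35,[0,0,0],[0,0,0]],[0.35,[0,0,0],[0,0,0]],[0.35,[0,0,0],[0,0,0]],[0.35,[0,0,0],[0,0,0]],[0.35,[0,0,-0.5],[0,0,0]],[0.35,[0,0,-0.8],[0,0,0]],[0.35,[0,0,-0.8],[0,0,0]],[0.35,[0,0,-0.8],[0,0,0]]]}}

```text
clock: 20.5
tcp_pos: [503.4, -145.0, 180.3]
eef_rot: [[0.34, 0.94, -0.0], [0.94, -0.34, 0.0], [0.0, -0.0, -1.0]]
ft_force: [-0.4, 0.4, 0.3]
grip_width: 0.35
grasp_force: 0.0
```

>>> {"api": "jog_arm", "payload": {"plan": [[0.35,[-0.5,0,-0.5],[0,0,0]],[0.35,[-0.8,0,0],[0,0,0]],[0.35,[0,0,0],[0,0,0]],[0.35,[0,0,0],[0,0,0]]]}}

```text
clock: 20.9
tcp_pos: [485.7, -194.1, 198.8]
eef_rot: [[0.341, 0.94, -0.0], [0.94, -0.341, 0.0], [0.0, -0.0, -1.0]]
ft_force: [-0.3, 0.2, -0.3]
grip_width: 0.349
grasp_force: 0.0
```

```bash
python3 s.py; python3 - <<'E'
from h import *
o=r.get_obs(); c=viewer.calibration("wrist"); p,d=viewer.camera("wrist"); cv2.imwrite("pics/w6.png",p)
import pickle; pickle.dump((o,c,d),open("w6.pkl","wb"))
E
```

```text
20.9 [ 485.7  -194.1   198.84] turned 94.65 [-0.3  0.2 -0.3] [-0.06 -0.04 -0.02] 0.349
```

View pics/w6.png

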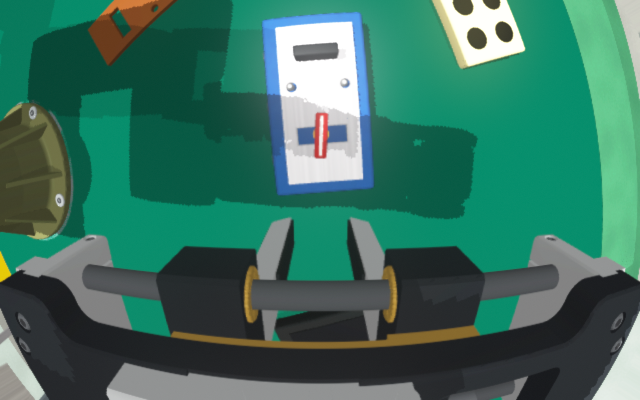

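The wing at (321,135) stands across the slot and the cover is still flat within the blue border. I'll check the wing's height and angle.

```bash
python3 - <<'E'
from h import *
import pickle
o,c,d=pickle.load(open("w6.pkl","rb")); p=cv2.imread("pics/w6.png")
K=c["mtx"];R,_=cv2.Rodrigues(np.float64(c["rvec"]));t=np.ravel(c["tvec"])
def z(u,v):
    n=(np.array([u,v])-K[:2,2])/K[0,0]; th=np.linalg.norm(n); k=np.tan(th)/th
    D=np.median(d[v-1:v+2,u-1:u+2]); return (R.T@(np.array([n[0]*k,n[1]*k,1])*D-t)).round(1)
for q in((321,125),(320,135),(320,145),(318,50),(290,170),(350,170),(285,40),(350,35)): print(q,z(*q))
h=cv2.cvtColor(p,cv2.COLOR_BGR2HSV); H,S,V=[h[...,i].astype(int) for i in range(3)]
b=blob(((H<8)|(H>172))&(S>120),(305,105,335,165),5)[:,0]; print(rect(cast(c,b,84,True)))
E
```

```text
(321, 125) [ 507.6 -137.1   83.9]
(320, 135) [ 503.5 -145.7   83.9]
(320, 145) [ 500.3 -154.7   83.8]
(318, 50) [529.7 -67.8  81.9]
(290, 170) [ 460.3 -171.1   52.4]
(350, 170) [ 520.4 -192.9   52.4]
(285, 40) [503.3 -38.4  52. ]
(350, 35) [569.3 -56.3  51.7]
(array([ 504.4, -146.1]), array([41.9, 11.3]), np.float32(70.0))
```

```bash
python3 - <<'E'
from h import *
import pickle
for f,w,g in(("w5",(291,122,301,162),(376,125,386,160)),("w6",(317,117,324,153),(300,47,332,54))):
    o,c,d=pickle.load(open(f+".pkl","rb"))
    K=c["mtx"];R,_=cv2.Rodrigues(np.float64(c["rvec"]));t=np.ravel(c["tvec"])
    for b in(w,g):
        u,v=np.meshgrid(np.arange(b[0],b[2]),np.arange(b[1],b[3])); n=(np.c_[u.ravel(),v.ravel()]-K[:2,2])/K[0,0]; th=np.linalg.norm(n,axis=1,keepdims=True)
        P=(np.c_[n*np.tan(th)/th,np.ones(len(n))]*d[v.ravel(),u.ravel()][:,None]-t)@R
        print(f,np.percentile(P[:,2],[20,50,80]).round(2))
steps([((504.2,-145.6,100),-19.95,5)])
E
```

```text
w5 [86.22 87.05 87.62]
w5 [81.03 82.08 82.76]
w6 [82.8  83.33 83.96]
w6 [81.38 82.08 82.68]
[[[0.26, 0.0, 0.49], np.float64(0.0)], [[0.26, 0.01, 0.49], np.float64(0.0)], [[0.26, 0.0, 0.5], np.float64(0.0)], [[0.25, 0.01, 0.49], np.float64(0.0)], [[0.26, 0.0, 0.5], np.float64(0.01)]]
end [ 504.2 -145.4   99.9] -19.96
```

The depth shows the wing 3.7 mm lower (87.05 to 83.33), which fits a 4 mm drop within noise. I confirm by feel with a light press from the closed fingertips, expecting contact at z ≈ 84.

>>> {"api": "jog_arm", "payload": {"plan": [[0,[0.26,0,0.49],[0,0,0]],[0,[0.26,0.01,0.49],[0,0,0]],[0,[0.26,0,0.5],[0,0,0]],[0,[0.26,0,0.49],[0,0,0]],[0,[0.26,0.01,0.4],[0,0,0]],[0,[0,0,0.2],[0,0,0]],[0,[0,0,0.1],[0,0,0]],[0,[0,0,0],[0,0,0]]], "squeeze": 10}}

```text
clock: 21.75
tcp_pos: [504.3, -145.5, 92.2]
eef_rot: [[0.34, 0.94, -0.0], [0.94, -0.34, 0.0], [-0.0, -0.0, -1.0]]
ft_force: [-0.3, -0.3, 0.8]
grip_width: 0.006
grasp_force: 0.0
```

>>> {"api": "jog_arm", "payload": {"plan": [[0,[0,0,0.05],[0,0,0]],[0,[0,0,0.05],[0,0,0]],[0,[0,0,0],[0,0,0]]]}}

```text
clock: 22.05
tcp_pos: [504.3, -145.6, 88.4]
eef_rot: [[0.34, 0.94, 0.0], [0.94, -0.34, -0.0], [0.0, 0.0, -1.0]]
ft_force: [0.2, -0.4, -0.1]
grip_width: 0.004
grasp_force: 0.0
```

>>> {"api": "jog_arm", "payload": {"plan": [[0,[0,0,0.05],[0,0,0]],[0,[0,0,0.04],[0,0,0]],[0,[0,0,0],[0,0,0]]]}}

```text
clock: 22.35
tcp_pos: [504.2, -145.4, 84.4]
eef_rot: [[0.34, 0.94, -0.0], [0.94, -0.34, 0.0], [0.0, -0.0, -1.0]]
ft_force: [-0.1, -0.8, 0.1]
grip_width: 0.003
grasp_force: 0.0
```

>>> {"api": "jog_arm", "payload": {"plan": [[0,[0,0,0.025],[0,0,0]],[0,[0,0,0],[0,0,0]]]}}

```text
clock: 22.55
tcp_pos: [504.5, -145.5, 84.2]
eef_rot: [[0.34, 0.94, 0.0], [0.94, -0.34, -0.0], [-0.0, 0.0, -1.0]]
ft_force: [-2.5, 0.6, 7.3]
grip_width: 0.006
grasp_force: 3.2
```

Contact is firm at z = 84.2 with 7 N, so the wing is fully in the detent. I retreat and hand in.

>>> {"api": "jog_arm", "payload": {"plan": [[0,[0,0,-0.4],[0,0,0]],[0,[0,0,-0.8],[0,0,0]],[0,[0,0,-0.8],[0,0,0]],[0,[0,0,-0.6],[0,0,0]],[0,[0,0,0],[0,0,0]],[0,[0,0,0],[0,0,0]]]}}

```text
clock: 23.15
tcp_pos: [504.3, -145.4, 187.4]
eef_rot: [[0.34, 0.94, 0.0], [0.94, -0.34, -0.0], [0.0, 0.0, -1.0]]
ft_force: [0.1, 0.2, 0.5]
grip_width: -0.0
grasp_force: 0.0
```

```bash
python3 s.py; python3 -c "
from bench import r
print(r.close_job())"
```

```text
23.15 [ 504.26 -145.39  187.35] turned 94.59 [0.1 0.2 0.5] [-0.07 -0.06  0.02] -0.0
the job is handed in; nothing more can be done
None
```

The cover is flat and fully home on the fixture, the wing is locked in its detent at about 94.6° clockwise, and the job was handed in at 23 s with the arm clear and no bystander touched.

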